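# Lengthen the sample photo stand by one hole and stand the tall cylinder on its stage

## Task

Lengthen the sample photo stand by one hole: press its spring button flush and slide the sleeve outward, away from the camera, until the button springs up in the next hole. Then stand the tall stoppered measuring cylinder upright in the middle of the stand's round stage, set down gently, with its whole foot on the disc, and let it go so that it stays standing still. Leave the other glassware, the jar, the dish and the brush where they are.

Things in the scene. Friction and masses are not known exactly. Their poses are not given: they have to be found in the camera images.
- stand: Sample photo stand, fixed to the bench: steel foot with camera at one end, telescopic square tube lying level. Origin on the bench straight below the snap button; +x runs level along the tube from camera to stage (the way the sleeve slides out), z up. The sleeve as found spans x -80 to +256 mm, y +-16 mm, 30 to 62 mm above the bench.
- sleeve (a joint): How far the sleeve (outer tube, carrying thumb stop, stage and panel) has been slid outward, m: 0 as found, 0.030 with the button in the next hole; holes, 14 mm wide, every 30 mm along its top. About 2 N of sliding friction. With the button up in a hole it is locked to within 1 mm; pushing it against the next hole's lock gives a sharp rise of force.
- snap_button (a joint): How far the domed button is pressed down, m: 0 up, 0.006 flush with the sleeve's top, 0.0075 hidden under the sleeve between holes. Its spring pushes back 2.5 N when up, 4.5 N when flush. It belongs to the fixed inner tube and stays in place along the tube; once it is flush, sliding the sleeve makes the hole's edge ride over its dome (about 8 N push).
- button_top (a point): Top of the domed brass snap button, 12 mm across: 6 mm above the sleeve's top (68 mm above the bench) when up. Behind it, in the stand's frame, camera, lens and post span x -217 to -130 mm, y +-25 mm, up to 200 mm above the bench, and the foot plate x -245 to -135 mm, y +-70 mm, 12 mm high.
- thumb_stop (a point): Foot of the thumb stop, a black cross rib on the sleeve's top, 30 mm wide across, 6 mm thick along the tube, 12 mm high. The point lies on the sleeve's top (62 mm above the bench), on the centre line, in the rib's face towards the button, 10 mm outward of the button's axis as found. A finger pressing the button flush can push on this face to slide the sleeve.
- stage (a point): Centre of the top of the round white stage, a disc of 100 mm diameter carried by the sleeve, 70 mm above the bench, 165 mm outward of the button as found; its x axis is the stand's x. 85 mm outward of it the sleeve also carries an upright white panel in an aluminium frame, 150 mm wide across the tube, 12 mm thick, its top 230 mm above the bench.
- cylinder: The tall stoppered measuring cylinder, amber glass, loose, standing: foot disc 56 mm diameter and 10 mm thick, straight round body 34 mm diameter from 10 to 185 mm, glass stopper 32 mm diameter up to 213 mm. Top-heavy: about 0.26 kg, centre of mass about 120 mm up. Origin at the centre of its underside, z up along its axis.
- short_cylinder: Bystander: short open measuring cylinder without stopper, amber glass, 128 mm high, body 34 mm, foot 54 mm. Origin at the centre of its underside.
- bottle_a: Bystander: stoppered sample bottle, 72 mm diameter, 141 mm high. Origin at the centre of its underside.
- bottle_b: Bystander: stoppered sample bottle, 72 mm diameter, 141 mm high. Origin at the centre of its underside.
- bottle_c: Bystander: stoppered sample bottle, 72 mm diameter, 141 mm high, standing beyond the stand's tube. Origin at the centre of its underside.
- jar: Bystander: small glass jar with black cap, 52 mm diameter, 85 mm high, beside the tube. Origin at the centre of its underside.
- dish: Bystander: flat open glass dish, 86 mm diameter, 18 mm high, beside the tube. Origin at the centre of its underside.
- brush: Bystander: brush 170 mm long lying on the bench. Origin at its underside.
Not all that is in view belongs to the job. Leave any purple or red look-alike of the cylinder alone.

How it is judged:
By the outcome, as a careful person would: the job done as asked, in the order asked, and still so for the second after the job is handed in, with the robot touching nothing.
It also fails if it takes over 72 s, if anything falls off the work surface, if the arm or the gripper's body presses on something with over 40 N, if the wrist force passes 120 N, or if a joint passes its speed limit or range.

## Robot

A 7-joint arm with a two-finger parallel gripper is mounted at the origin on the work surface. World frame = base frame: x ahead of the robot, y to its left, z up, the work surface at z = 0. Lengths are in m, angles in rad, forces in N, time in s.
With the tool pointing down it reaches from about 0.4 to 0.85 m from the base axis. Payload 10.4 kg.
Tool frame: the origin (TCP) lies between the finger pads; the fingertips stand 11 mm ahead of it and the grasp point (between the pads) lies 8 mm behind it (tip_reach is the distance from the TCP to the fingertips, in m); z points along the fingers, y is the line along which they close (so a half turn about z gives the same grasp; the last joint's range is limited). The gripper opens to 85 mm and grips with 20 to 120 N. Pads are 22 mm wide; open, the fingers measure 114 mm over their backs; the gripper's body (76 mm by 85 mm) begins 54 mm behind the grasp point. The pads swing forward as they close: fully open they stand 13 mm farther back than shut.
Start: joints at [1.191, 0.332, -0.065, 1.46, 0.022, 1.35, -0.088], TCP at [0.218, -0.586, 0.213] pointing down, gripper open.
Joint ranges: [-2.6, 2.6], [-0.5, 2.12], [-1.47, 1.34], [0.16, 2.42], [-1.27, 4.41], [0.06, 2.06], [-2.6, 2.6]. Speed limits (rad/s): [2.22, 2.22, 2.79, 2.79, 3.14, 3.14, 3.14].

## Interface

Orientations are given as a unit quaternion [x, y, z, w].
In Python, from workcell import * gives the robot as it stands.
- The arm moves only by the shell command python3 -m inch 'ROWS' [OPENING] [FORCE]. ROWS is JSON, a list of rows, each an object with "slide": the shift along the world's x, y, z in m, a list of three; "yaw": the turn about the world's z in rad. A call has 1 to 20 rows; each row is the pose to reach, as a shift and turn from the pose commanded when the call began; what a row does not reach only later rows make up. A row lasts 1/12 s, in which the tool goes at most 41.7 mm and 7.16 degrees, less where a joint would pass 70% of its speed; a pose out of reach is approached as far as the arm can. A call with a gripper value outside its range is refused whole. OPENING is the closure in counts, from 0 (fully open) to 255 (shut), set as the call begins (- or left out, the last holds). The fingers move at their own pace and stop on an object; FORCE is the grip in N (left out, the last holds). Time passes only in rows, so rows that repeat a pose let the fingers close. It gives the time, the measured TCP pose, the force, the opening and the grip force at its end, in the units of the state.
- get_obs(): the state, without advancing time (a new reading comes with each control period).
- camera(name): name is "scene" or "side" or "wrist"; returns a dict with "frame" (480x640x3 uint8, red, green, blue), "fx", "fy", "cx", "cy" (pixels), "extrinsics" (4x4, takes a point from world to camera coordinates). Camera axes: x right, y down, z forward; pixel columns grow to the right and rows downward; lengths in m; the calibration is good to about 2 mm. A picture is of the moment at which its call begins. There is no depth.
- hand_in(): hands the job in; it is judged then, once.
The state is a dict: "clock": time; "joint_pos": joint angles; "joint_velocities": joint speeds; "tau": joint torques, N m; "position": TCP position; "ee_rot": TCP orientation; "ft_force": force on the tool from outside, world axes, zero at the start; "torque": the same for the moment, N m; "grip_width": opening from 0.0 (shut) to 1.0 (fully open); "grasp_force": force on a finger pad.
Only numpy, scipy, OpenCV 4.12 (cv2) and the standard library are available. Lean on these libraries where they do the work, as an engineer would, in place of code of your own. Each camera call takes 0.05 s, during which the arm holds its last target. There are 200 camera calls.

## Working session

There is one attempt and no reset: what is moved stays moved. The work goes in short steps, Python scripts to look and compute and a shell command to move; the robot and the scene stay as the last step left them, time stands still between calls to the robot, and variables do not carry over. Pictures are saved under pics/ and viewed, at most 10 in all, crops included, and the job is handed in when it is done.

```bash
mkdir -p pics
python3 - <<'E'
from workcell import *
import cv2,numpy as np
for n in("scene","side"):
    c=camera(n); cv2.imwrite(f"pics/{n}0.png",c["frame"][:,:,::-1]); print(n,c["fx"],c["cx"],c["cy"],np.round(c["extrinsics"],4).tolist())
o=get_obs();print(o)
E
```

```text
scene 612.8142029856949 316.1446554331899 230.1845485655022 [[0.5434, 0.8394, 0.012, -0.2186], [0.7299, -0.4653, -0.5008, -0.3695], [-0.4148, 0.2809, -0.8655, 1.9308], [0.0, 0.0, 0.0, 1.0]]
side 527.5627273257422 319.50710557596693 241.2874896555672 [[-0.8453, -0.5342, -0.0081, 0.397], [-0.4078, 0.6549, -0.6362, 0.2887], [0.3452, -0.5345, -0.7715, 1.0126], [0.0, 0.0, 0.0, 1.0]]
{'clock': 0.1, 'joint_pos': array([ 1.19144241,  0.33279535, -0.06468713,  1.460876  ,  0.02156584,
        1.34990315, -0.08851422]), 'joint_velocities': array([-5.70251782e-04, -7.31952046e-04, -1.63254313e-04, -3.87705252e-03,
        4.66807722e-05, -6.24295526e-04,  7.27328215e-04]), 'tau': array([ 1.79521496e-03, -6.26747561e+01,  4.96731803e-02, -3.92428601e+01,
        1.64184370e-02,  6.86430198e-03, -1.15677128e-05]), 'position': array([ 0.21814171, -0.58530066,  0.21219488]), 'ee_rot': array([ 9.84134032e-01,  1.77425455e-01, -1.29210907e-04, -6.31034801e-04]), 'ft_force': array([ 0.38587081, -0.01964603, -0.00771858]), 'torque': array([ 0.01896116,  0.00965918, -0.01872354]), 'grasp_force': 0.0, 'grip_width': 1.0012942626872283}
```

View pics/scene0.png

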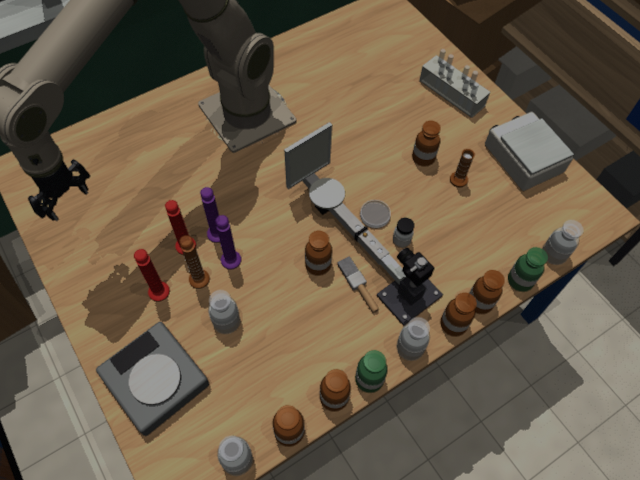

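View pics/side0.png

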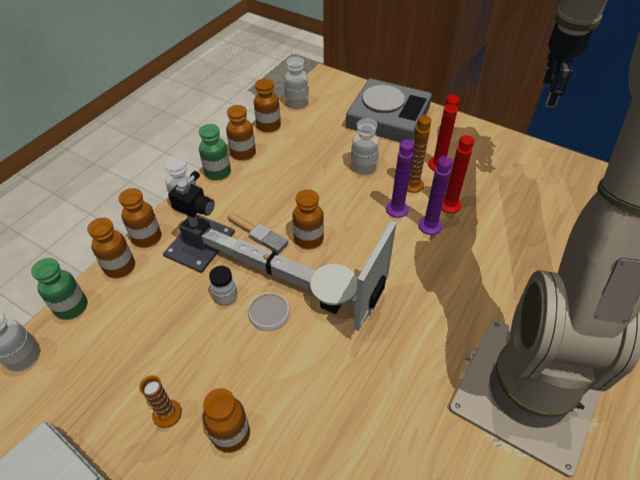

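Scene picture: the stand's stage is at about (327,193), the tube runs to the camera at (413,265), and the panel is at (308,155). Tall cylinder candidates in the scene view are red (150,275), red (178,227), purple (211,215), purple (228,242) and amber (193,262), which is (418,155) in the side view. Only the last is amber, tall and stoppered. The amber one at scene (462,168) is short and open. I'll confirm with an enlarged mosaic.

```bash
cat > h.py <<'E'
from workcell import *
import cv2,numpy as np
def ray(c,u,v):
    E=c["extrinsics"];R=E[:3,:3];o=-R.T@E[:3,3]
    d=R.T@np.array([(u-c["cx"])/c["fx"],(v-c["cy"])/c["fy"],1]);return o,d/np.linalg.norm(d)
def plane(c,u,v,z):
    o,d=ray(c,u,v);return o+d*(z-o[2])/d[2]
def tri(a,pa,b,pb):
    o,d=ray(a,*pa);p,e=ray(b,*pb)
    s=np.linalg.lstsq(np.stack([d,-e],1),p-o,rcond=None)[0];x=o+d*s[0];y=p+e*s[1];return (x+y)/2,np.linalg.norm(x-y)
def proj(c,P):
    q=c["extrinsics"][:3,:3]@np.array(P)+c["extrinsics"][:3,3];return c["fx"]*q[0]/q[2]+c["cx"],c["fy"]*q[1]/q[2]+c["cy"]
E
python3 - <<'E'
from h import *
s=camera("scene")["frame"];d=camera("side")["frame"]
f=lambda i,x,y,w,h,k:cv2.resize(i[y:y+h,x:x+w],None,fx=k,fy=k,interpolation=cv2.INTER_CUBIC)
a=f(s,290,165,160,120,2.5);b=f(d,200,210,160,120,2.5)
c=f(s,140,190,160,120,2.5);e=f(d,370,90,160,120,2.5)
cv2.imwrite("pics/m.png",np.vstack([np.hstack([a,b]),np.hstack([c,e])])[:,:,::-1])
E
```

```text
(no output)
```

View pics/m.png

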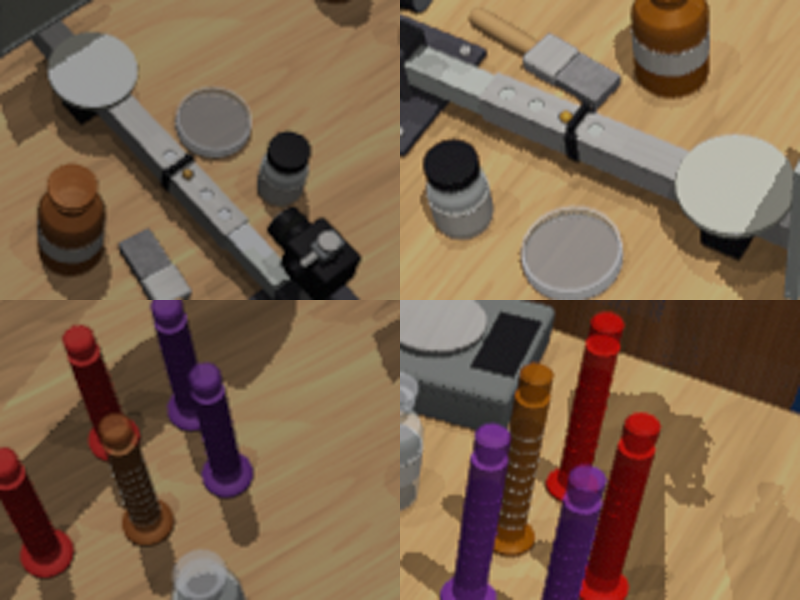

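The mosaic confirms the amber stoppered cylinder, among the red and purple look-alikes. Its stopper is at scene (187,241) and side (425,119), its foot at scene (199,279) and side (416,185). The brass button is at scene (365,235) and side (267,257), right behind the black rib. Next I'll triangulate.

Run:
```python
from h import *
S=camera("scene");D=camera("side")
def cen(c,box,lo,hi):
    x,y,w,h=box;m=cv2.inRange(cv2.cvtColor(c["frame"][y:y+h,x:x+w],cv2.COLOR_RGB2HSV),lo,hi)
    n,l,st,ce=cv2.connectedComponentsWithStats(m);i=1+np.argmax(st[1:,4]);return ce[i]+[x,y],st[i],l==i
B=((15,110,60),(35,255,255))
bs=cen(S,(359,228,13,13),*B);bd=cen(D,(260,250,13,13),*B);print(bs[:2],bd[:2])
pb=tri(S,bs[0],D,bd[0]);print("button",pb)
def stage(c,box,thr):
    x,y,w,h=box;hsv=cv2.cvtColor(c["frame"][y:y+h,x:x+w],cv2.COLOR_RGB2HSV)
    m=cv2.inRange(hsv,(0,0,thr),(180,70,255))
    m=cv2.morphologyEx(m,cv2.MORPH_OPEN,np.ones((11,11)))
    k=max(cv2.findContours(m,0,2)[0],key=cv2.contourArea);e=cv2.fitEllipse(cv2.convexHull(k));return np.array(e[0])+[x,y],e[1:]
ss=stage(S,(300,172,55,45),110);sd=stage(D,(300,258,65,52),110);print(ss,sd)
for c,p in((S,ss[0]),(D,sd[0])):print(plane(c,*p,.07))
print("stage tri",tri(S,ss[0],D,sd[0]))
for c,p in((S,bs[0]),(D,bd[0])):print("b",plane(c,*p,.067))
print("stopper",tri(S,(187.2,241.2),D,(424.8,119.2)),"foot",tri(S,(199.2,278.8),D,(416,184.8)))
P=lambda u,v:(140+u/2.5,190+(v-300)/2.5)
for n,u in dict(redL=(47,553),redU=(112,440),purU=(190,413),purL=(228,475),amber=(148,523)).items():print(n,plane(S,*P(*u),.01))
print("sample bottle",plane(S,318,262,.02),"clear bottle",plane(S,225,320,.02))
```

```text
(array([370., 229.]), array([ 9,  0,  4,  4, 10], dtype=int32)) (array([265.88888889, 256.27777778]), array([ 4,  4,  5,  5, 18], dtype=int32))
button (array([0.58234203, 0.04664502, 0.07638774]), np.float64(0.012035978996190399))
(array([328.76355553, 193.91017914]), ((26.086713790893555, 34.205894470214844), 72.08013916015625)) (array([328.43974686, 281.0053215 ]), ((40.07610321044922, 60.443302154541016), 105.02499389648438))
[0.43079643 0.0222087  0.07      ]
[0.43274829 0.02262827 0.07      ]
stage tri (array([0.43188677, 0.02244207, 0.07075031]), np.float64(0.001712131665557216))
b [0.58273104 0.05462495 0.067     ]
b [0.5830687  0.03690248 0.067     ]
stopper (array([ 0.43381412, -0.39262501,  0.20992663]), np.float64(0.006596631811969272)) foot (array([ 4.28936028e-01, -3.96119706e-01, -3.55836900e-04]), np.float64(0.010321925968808066))
redL [ 0.4139388  -0.50012573  0.01      ]
redU [ 0.32932327 -0.38144792  0.01      ]
purU [ 0.34512443 -0.29341433  0.01      ]
purL [ 0.43537441 -0.29543007  0.01      ]
amber [ 0.43995536 -0.3947958   0.01      ]
sample bottle [ 0.57113903 -0.10363123  0.02      ] clear bottle [ 0.58258641 -0.39362111  0.02      ]
```

Run:
```python
from h import *
S=camera("scene");D=camera("side")
x,y,w,h=360,228,9,11
m=cv2.inRange(cv2.cvtColor(S["frame"][y:y+h,x:x+w],cv2.COLOR_RGB2HSV),(12,100,50),(35,255,255));print(m//255)
print("button eye",tri(S,(365.2,234.6),D,(265.9,256.3)),plane(S,365.2,234.6,.066),plane(D,265.9,256.3,.066))
print("stage eye",plane(S,326.8,193.8,.07),plane(D,334.4,284.4,.07))
# extreme columns/rows of the stage, amber foot mask
for n,c,b in(("S",S,(300,172,55,45)),("D",D,(300,258,65,52))):
    X,Y,W,H=b;v=c["frame"][Y:Y+H,X:X+W].astype(int);mm=((v.min(2)>95)&(v.max(2)-v.min(2)<40)).astype(np.uint8)
    mm=cv2.morphologyEx(mm,cv2.MORPH_OPEN,np.ones((13,13)));k=max(cv2.findContours(mm,0,1)[0],key=cv2.contourArea)[:,0]+[X,Y]
    P=np.array([plane(c,*p,.07)[:2] for p in k]);(cx,cy),r=cv2.minEnclosingCircle(P.astype(np.float32));print(n,"circle",cx,cy,r,k.min(0),k.max(0))
for n,c,b,z in(("S",S,(140,230,80,65),.01),("D",D,(395,110,50,90),.01)):
    X,Y,W,H=b;hs=cv2.cvtColor(c["frame"][Y:Y+H,X:X+W],cv2.COLOR_RGB2HSV)
    mm=cv2.inRange(hs,(7,165,60),(16,255,255));n_,l,st,ce=cv2.connectedComponentsWithStats(mm);i=1+np.argmax(st[1:,4]);print(n,st[i],ce[i]+[X,Y]);
    rows=[(r+Y,np.flatnonzero(l[r]==i).min()+X,np.flatnonzero(l[r]==i).max()+X) for r in range(H) if (l[r]==i).any()];print([tuple(map(int,r)) for r in rows])
```

```text
[[0 0 0 0 0 0 0 1 1]
 [0 0 0 0 0 0 0 0 0]
 [0 0 0 0 0 0 0 0 0]
 [0 0 0 0 0 0 0 0 0]
 [0 0 0 0 0 0 0 0 0]
 [0 0 0 1 1 1 0 0 0]
 [0 0 0 1 1 1 1 0 0]
 [0 0 0 1 1 1 1 0 0]
 [0 0 0 0 0 0 0 0 0]
 [0 0 0 0 0 0 0 0 0]
 [0 0 0 0 0 0 0 0 0]]
button eye (array([0.58674927, 0.03487026, 0.06179277]), np.float64(0.0027512076831548654)) [0.58952483 0.03414329 0.066     ] [0.58354413 0.03635392 0.066     ]
stage eye [0.42757075 0.01781836 0.07      ] [0.41780296 0.02339488 0.07      ]
S circle 0.426707923412323 0.021567553281784058 0.04901346191763878 [314 182] [343 206]
D circle 0.4257713556289673 0.019740458577871323 0.053612492978572845 [310 265] [356 302]
S [ 49  41  20  17 167] [199.49700599 281.        ]
[(271, 204, 205), (272, 205, 206), (273, 205, 207), (274, 204, 207), (275, 190, 208), (276, 190, 208), (277, 189, 208), (278, 189, 208), (279, 189, 208), (280, 189, 208), (281, 189, 208), (282, 190, 207), (283, 190, 207), (284, 191, 206), (285, 192, 204), (286, 193, 204), (287, 195, 201)]
D [ 20   5  16  30 348] [422.80747126 129.41954023]
[(115, 422, 425), (116, 420, 428), (117, 419, 429), (118, 419, 430), (119, 418, 430), (120, 418, 430), (121, 418, 430), (122, 419, 430), (123, 420, 430), (124, 418, 429), (125, 417, 429), (126, 417, 429), (127, 416, 429), (128, 416, 429), (129, 416, 429), (130, 416, 429), (131, 417, 429), (132, 418, 428), (133, 417, 428), (134, 417, 428), (135, 416, 428), (136, 416, 428), (137, 415, 427), (138, 416, 427), (139, 418, 427), (140, 418, 427), (141, 418, 426), (142, 418, 426), (143, 415, 425), (144, 416, 424)]
```

Stage is at about (0.426,0.021) and button at about (0.586,0.035). They are 161 mm apart against 165 mm expected, so the positions hold to about 3 mm. The tube direction is about 185°. I'll go above the button with the gripper shut and refine with the wrist camera.

```bash
python3 -m inch '[{"slide":[0.02,0.03,0.13],"yaw":0},{"slide":[0.02,0.03,0.13],"yaw":0},{"slide":[0.02,0.03,0.13],"yaw":0},{"slide":[0.38,0.62,0.13],"yaw":-0.27},{"slide":[0.38,0.62,0.13],"yaw":-0.27},{"slide":[0.38,0.62,0.13],"yaw":-0.27},{"slide":[0.38,0.62,0.13],"yaw":-0.27},{"slide":[0.38,0.62,0.13],"yaw":-0.27},{"slide":[0.38,0.62,0.13],"yaw":-0.27},{"slide":[0.38,0.62,0.13],"yaw":-0.27},{"slide":[0.38,0.62,0.13],"yaw":-0.27},{"slide":[0.38,0.62,0.13],"yaw":-0.27},{"slide":[0.38,0.62,0.13],"yaw":-0.27},{"slide":[0.38,0.62,0.13],"yaw":-0.27},{"slide":[0.38,0.62,0.13],"yaw":-0.27},{"slide":[0.38,0.62,0.13],"yaw":-0.27},{"slide":[0.38,0.62,0.13],"yaw":-0.27},{"slide":[0.38,0.62,0.13],"yaw":-0.27},{"slide":[0.38,0.62,0.13],"yaw":-0.27},{"slide":[0.38,0.62,0.13],"yaw":-0.27}]' 255 60
python3 -m inch '[{"slide":[0,0,0],"yaw":0},{"slide":[0,0,0],"yaw":0},{"slide":[0,0,0],"yaw":0},{"slide":[0,0,0],"yaw":0}]'
python3 - <<'E'
from h import *
c=camera("wrist");cv2.imwrite("pics/w1.png",c["frame"][:,:,::-1]);np.save("w1.npy",c,allow_pickle=True)
print(c["fx"],np.round(c["extrinsics"],3).tolist(),proj(c,(.586,.035,.066)),proj(c,(.426,.021,.07)));o=get_obs();print(o["position"],o["ee_rot"],o["joint_pos"],tip_reach if 'tip_reach' in globals() else '')
E
```

```text
clock: 2.07
position: [0.5992, 0.0382, 0.3428]
ee_rot: [0.999, 0.045, 0.0, -0.001]
ft_force: [-0.1, -0.6, 0.4]
grip_width: 0.001
grasp_force: 0.0
clock: 2.4
position: [0.5981, 0.0327, 0.3431]
ee_rot: [0.999, 0.042, 0.0, 0.0]
ft_force: [-0.1, 0.3, 0.4]
grip_width: 0.003
grasp_force: 0.0
426.1853946431977 [[0.085, -0.996, 0.001, -0.017], [-0.962, -0.081, 0.261, 0.511], [-0.26, -0.023, -0.965, 0.661], [0.0, 0.0, 0.0, 1.0]] (np.float64(316.385596253222), np.float64(200.63037362813904)) (np.float64(316.95394772922583), np.float64(341.5224602233426))
[0.59814993 0.0326734  0.34322793] [9.99109452e-01 4.21903330e-02 2.18248980e-04 4.81578216e-04] [ 0.33186773  0.29768311 -0.60633061  1.27910163  0.16912793  1.61466462
 -1.73243607] 0.011
```

View pics/w1.png

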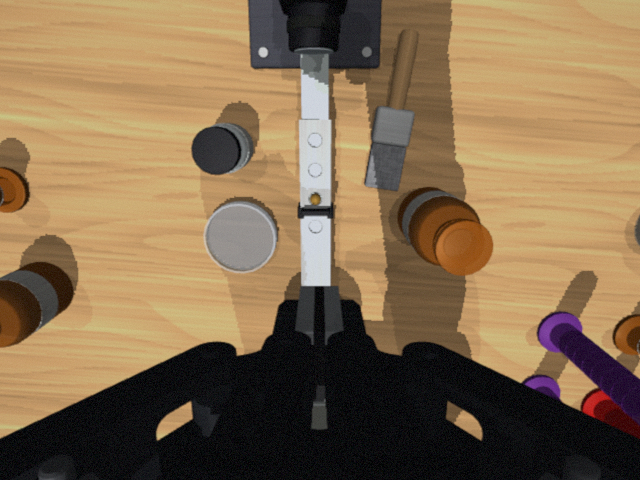

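Wrist view: brass button at about (315.5,199), rib at (316,211), tube running straight up the image. Jar (220,150), dish (241,237) and brush (392,130) are clear of it. The prediction was (316.4,200.6), so they agree.

Run:
```python
from h import *
c=np.load("w1.npy",allow_pickle=True).item();f=c["frame"].astype(int)
h=cv2.cvtColor(c["frame"],cv2.COLOR_RGB2HSV)
m=cv2.inRange(h[188:212,306:326],(12,100,50),(35,255,255));n,l,st,ce=cv2.connectedComponentsWithStats(m);i=1+np.argmax(st[1:,4]);b=ce[i]+[306,188];print(b,st[i],plane(c,*b,.066))
L=[]
for r in list(range(125,185,6))+list(range(240,280,5)):
    k=np.flatnonzero((f[r,280:345].min(1)>120)&(f[r,280:345].max(1)-f[r,280:345].min(1)<25))+280
    a,e=plane(c,k.min()-.5,r,.062),plane(c,k.max()+.5,r,.062);L.append(((a+e)/2)[:2]);print(r,k.min(),k.max(),round(np.linalg.norm(a-e)*1e3,1),np.round((a+e)/2,4)[:2])
L=np.array(L);p=np.polyfit(L[:,0],L[:,1],1);print(p,np.arctan(p[0]),np.polyval(p,.586))
for r in(206,211,216):print(plane(c,316,r,.07))
print(plane(c,316,119,.062), plane(c,316,226,.062),plane(c,315,170,.062))
```

```text
[314.98823529 198.96470588] [ 4  6 10 11 85] [0.58762624 0.03659508 0.066     ]
125 299 330 32.1 [0.6618 0.0432]
131 299 330 32.3 [0.6559 0.0428]
137 299 331 33.4 [0.6501 0.0418]
143 299 330 32.5 [0.6441 0.0418]
149 300 330 31.6 [0.6382 0.0408]
155 300 330 31.7 [0.6322 0.0403]
161 300 330 31.8 [0.6262 0.0398]
167 300 330 31.9 [0.6201 0.0393]
173 300 330 32.0 [0.614  0.0388]
179 300 330 32.2 [0.6078 0.0383]
240 301 330 32.3 [0.5424 0.0323]
245 301 330 32.4 [0.5368 0.0319]
250 301 330 32.5 [0.5312 0.0314]
255 301 330 32.6 [0.5255 0.0309]
260 301 330 32.7 [0.5198 0.0305]
265 301 330 32.9 [0.5141 0.03  ]
270 301 330 33.0 [0.5083 0.0295]
275 301 330 33.1 [0.5025 0.029 ]
[ 0.08873731 -0.01567176] 0.08850548521104828 0.03632830345111816
[0.58107343 0.03497006 0.07      ]
[0.57581428 0.034533   0.07      ]
[0.57052227 0.03409321 0.07      ]
[0.66767328 0.04221427 0.062     ] [0.55790621 0.03309212 0.062     ] [0.61704712 0.03904246 0.062     ]
```

Button is at (0.5876,0.0366) and the sleeve width measures 32 mm as given. The tube angle is 0.0885 and the tool is at 0.084. I'll descend to just above the button, about 4 mm to the camera side of its axis.

```bash
python3 -m inch '[{"slide":[-0.0065,0.0043,-0.04],"yaw":0.004},{"slide":[-0.0065,0.0043,-0.08],"yaw":0.004},{"slide":[-0.0065,0.0043,-0.12],"yaw":0.004},{"slide":[-0.0065,0.0043,-0.16],"yaw":0.004},{"slide":[-0.0065,0.0043,-0.20],"yaw":0.004},{"slide":[-0.0065,0.0043,-0.23],"yaw":0.004},{"slide":[-0.0065,0.0043,-0.245],"yaw":0.004},{"slide":[-0.0065,0.0043,-0.252],"yaw":0.004},{"slide":[-0.0065,0.0043,-0.252],"yaw":0.004},{"slide":[-0.0065,0.0043,-0.252],"yaw":0.004},{"slide":[-0.0065,0.0043,-0.252],"yaw":0.004},{"slide":[-0.0065,0.0043,-0.252],"yaw":0.004}]'
python3 - <<'E'
from h import *
b=np.array([.5876,.0366]);u=np.array([-.9961,-.0884])
o=get_obs();d=o["position"][:2]-b;print(o["position"],o["ee_rot"],o["ft_force"],"along",d@u,"across",d@[.0884,-.9961])
E
```

```text
clock: 3.45
position: [0.5928, 0.0386, 0.0926]
ee_rot: [0.999, 0.045, 0.001, 0.0]
ft_force: [-0.3, 0.7, 1.0]
grip_width: -0.001
grasp_force: 0.0
[0.59281413 0.03862184 0.09263037] [9.98975010e-01 4.52454209e-02 1.32795223e-03 1.30987014e-04] [-0.32641792  0.67065468  0.99834855] along -0.005372529240887177 across -0.0015530278903630754
```

```bash
python3 -m inch '[{"slide":[-0.001,-0.001,-0.004],"yaw":0},{"slide":[-0.001,-0.001,-0.008],"yaw":0},{"slide":[-0.001,-0.001,-0.011],"yaw":0},{"slide":[-0.001,-0.001,-0.013],"yaw":0},{"slide":[-0.001,-0.001,-0.013],"yaw":0}]'
python3 -m inch '[{"slide":[0,0,-0.001],"yaw":0},{"slide":[0,0,-0.002],"yaw":0},{"slide":[0,0,-0.003],"yaw":0},{"slide":[0,0,-0.003],"yaw":0}]'
```

```text
clock: 3.87
position: [0.5904, 0.0376, 0.0772]
ee_rot: [0.999, 0.045, -0.0, 0.0]
ft_force: [0.0, -0.2, 0.3]
grip_width: -0.001
grasp_force: 0.0
clock: 4.2
position: [0.5908, 0.0377, 0.0748]
ee_rot: [0.999, 0.045, -0.0, 0.0]
ft_force: [-0.1, 0.6, -0.4]
grip_width: -0.001
grasp_force: 0.0
```

```bash
python3 -m inch '[{"slide":[0,0,-0.001],"yaw":0},{"slide":[0,0,-0.002],"yaw":0},{"slide":[0,0,-0.002],"yaw":0},{"slide":[0,0,-0.002],"yaw":0}]'
python3 - <<'E'
from h import *
c=camera("side");f=c["frame"];a=cv2.resize(f[200:300,220:340],None,fx=5,fy=5,interpolation=cv2.INTER_CUBIC);cv2.imwrite("pics/d1.png",a[:,:,::-1])
E
```

```text
clock: 4.53
position: [0.5908, 0.0376, 0.0729]
ee_rot: [0.999, 0.045, -0.0, 0.0]
ft_force: [-0.1, 0.3, -0.7]
grip_width: 0.004
grasp_force: 0.0
```

View pics/d1.png

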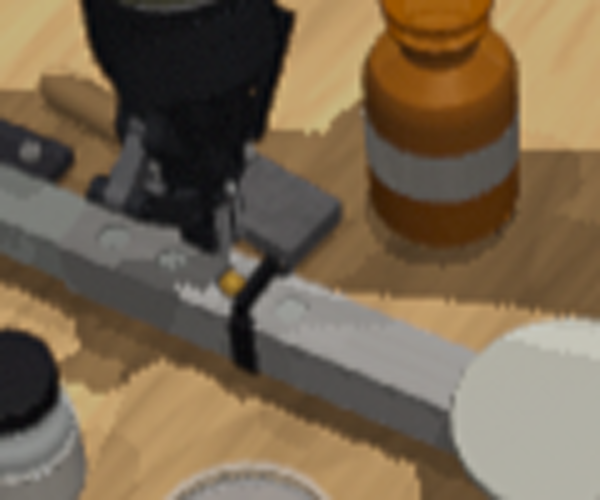

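The crop shows the fingertip at crop (215,248), just behind and above the button at (232,282), not yet touching. I'll check that against the projected TCP.

Run:
```python
from h import *
c=camera("side");o=get_obs();p=o["position"];print(p,o["ft_force"])
for q in (p,p-[0,0,.011],(.5876,.0366,.066)):
    u=np.array(proj(c,q));print(u,(u-[220,200])*5)
for dx in(-.011,.011):
  for dy in(-.0145,.0145):
    u=np.array(proj(c,p+[dx,dy,-.011]));print(dx,dy,(u-[220,200])*5)
print((np.array(proj(c,p+[0,0,0]))-[220,200])*5)
```

```text
[0.5908515  0.03764811 0.07297913] [ 0.17286105 -0.79201141  0.08372053]
[262.52877598 253.30552571] [212.64387988 266.52762855]
[262.99045206 256.43112344] [214.95226028 282.15561718]
[264.31907995 255.59553264] [221.59539975 277.97766322]
-0.011 -0.0145 [254.92928993 270.42904664]
-0.011 0.0145 [215.68454365 315.35988703]
0.011 -0.0145 [214.2345538  249.61231463]
0.011 0.0145 [174.69904644 293.96320158]
[212.64387988 266.52762855]
```

Run:
```python
from h import *
g=lambda f,x,y,w,h,k:np.uint8(255*(cv2.resize(f[y:y+h,x:x+w],None,fx=k,fy=k,interpolation=cv2.INTER_CUBIC)/255.)**.45)
a=g(camera("side")["frame"],235,215,40,60,10);b=g(camera("scene")["frame"],345,205,40,60,10)
cv2.imwrite("pics/d2.png",np.hstack([a,b])[:,:,::-1])
```

```text
(no output)
```

View pics/d2.png

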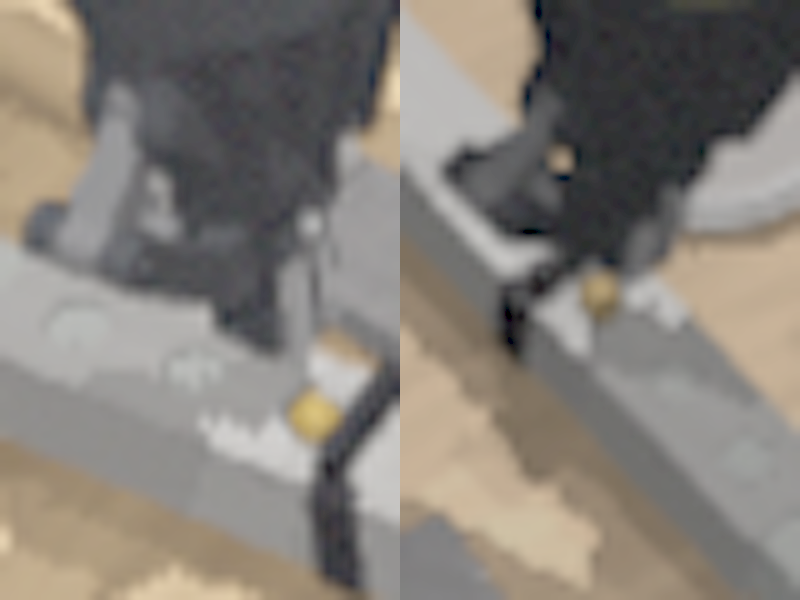

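The enlarged views show the button still fully up, with fingertips above it in both views: side about (262,250), scene about (366,231). So the tips hang higher than expected. I'll keep lowering under force watch.

```bash
python3 - <<'E'
from h import *
S=camera("scene");D=camera("side");print(tri(S,(366,231),D,(262,250)),tri(S,(364.6,234.1),D,(266.3,256.3)),get_obs()["position"])
E
python3 -m inch '[{"slide":[0,0,-0.001],"yaw":0},{"slide":[0,0,-0.002],"yaw":0},{"slide":[0,0,-0.003],"yaw":0},{"slide":[0,0,-0.004],"yaw":0},{"slide":[0,0,-0.004],"yaw":0}]'
```

```text
(array([0.59025416, 0.03623706, 0.08376746]), np.float64(0.002966219907312812)) (array([0.58528234, 0.03446629, 0.06249711]), np.float64(0.0017503531605879727)) [0.59087469 0.03762216 0.0729943 ]
clock: 5.25
position: [0.5907, 0.0376, 0.0686]
ee_rot: [0.999, 0.045, -0.0, 0.0]
ft_force: [0.1, 0.1, -0.6]
grip_width: 0.0
grasp_force: 0.0
```

```bash
python3 -m inch '[{"slide":[0,0,-0.001],"yaw":0},{"slide":[0,0,-0.002],"yaw":0},{"slide":[0,0,-0.003],"yaw":0},{"slide":[0,0,-0.004],"yaw":0},{"slide":[0,0,-0.004],"yaw":0}]'
python3 -m inch '[{"slide":[0,0,-0.001],"yaw":0},{"slide":[0,0,-0.002],"yaw":0},{"slide":[0,0,-0.003],"yaw":0},{"slide":[0,0,-0.003],"yaw":0}]'
```

```text
clock: 5.67
position: [0.5907, 0.0377, 0.0646]
ee_rot: [0.999, 0.045, -0.0, 0.0]
ft_force: [-1.1, -0.6, -0.3]
grip_width: 0.001
grasp_force: 0.0
clock: 6.0
position: [0.5907, 0.0376, 0.0617]
ee_rot: [0.999, 0.045, -0.0, 0.0]
ft_force: [-0.3, -0.4, 0.0]
grip_width: -0.001
grasp_force: 0.0
```

```bash
python3 -m inch '[{"slide":[0,0,-0.001],"yaw":0},{"slide":[0,0,-0.002],"yaw":0},{"slide":[0,0,-0.003],"yaw":0},{"slide":[0,0,-0.003],"yaw":0}]'
python3 -m inch '[{"slide":[0,0,-0.001],"yaw":0},{"slide":[0,0,-0.002],"yaw":0},{"slide":[0,0,-0.002],"yaw":0}]'
python3 - <<'E'
from h import *
g=lambda f,x,y,w,h,k:np.uint8(255*(cv2.resize(f[y:y+h,x:x+w],None,fx=k,fy=k,interpolation=cv2.INTER_CUBIC)/255.)**.45)
a=g(camera("side")["frame"],235,215,40,60,10);b=g(camera("scene")["frame"],345,205,40,60,10)
cv2.imwrite("pics/d3.png",np.hstack([a,b])[:,:,::-1]);print(get_obs()["joint_pos"])
E
```

```text
clock: 6.33
position: [0.5907, 0.0376, 0.0587]
ee_rot: [0.999, 0.045, -0.0, 0.0]
ft_force: [-0.0, 0.2, 0.0]
grip_width: 0.003
grasp_force: 0.0
clock: 6.58
position: [0.5907, 0.0376, 0.0567]
ee_rot: [0.999, 0.045, -0.0, 0.0]
ft_force: [-0.5, 0.2, -0.1]
grip_width: 0.002
grasp_force: 0.0
[ 0.31950173  0.45825633 -0.57209364  1.69789903  0.27702687  1.06731
 -1.82062668]
```

View pics/d3.png

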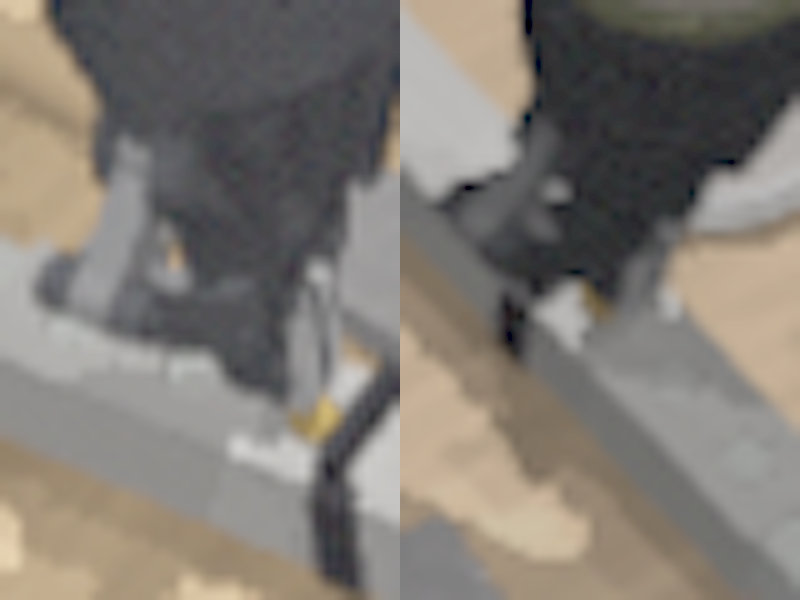

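The finger now overlaps the button. Its tip is at about side (265.5,255) and scene (367,236); the button is at scene (364,234), half hidden. I'll take the relative offset.

Run:
```python
from h import *
S=camera("scene");D=camera("side");u=np.array([-.9961,-.0884])
for s,d in(((367,236),(265.5,255.5)),((367,236),(266,256)),((366.3,235.5),(264.5,255))):
  t,e=tri(S,s,D,d);b=tri(S,(364.6,234.1),D,(266.3,256.3))[0];q=t-b;print(t,e,"along",q[:2]@u,"across",q[:2]@[.0884,-.9961],"up",q[2])
```

```text
[0.5908386  0.03497045 0.06124641] 0.007707159721121842 along -0.005579155387870247 across -1.1021183083133162e-05 up -0.0012507061803514463
[0.59002943 0.03513843 0.06007852] 0.008582581057317228 along -0.0047879870913047915 across -0.0002498854694252628 up -0.002418589005487193
[0.59093737 0.03481757 0.06336739] 0.0036577474358222943 along -0.005664025742831657 across 0.0001499864416534267 up 0.0008702746697324404
```

Finger is centred across, covers the button, and its tip is about at button height. I'll press on down.

```bash
python3 -m inch '[{"slide":[0,0,-0.001],"yaw":0},{"slide":[0,0,-0.002],"yaw":0},{"slide":[0,0,-0.002],"yaw":0},{"slide":[0,0,-0.002],"yaw":0}]'
python3 -m inch '[{"slide":[0,0,-0.001],"yaw":0},{"slide":[0,0,-0.002],"yaw":0},{"slide":[0,0,-0.002],"yaw":0},{"slide":[0,0,-0.002],"yaw":0}]'
```

```text
clock: 7.12
position: [0.5908, 0.0377, 0.0548]
ee_rot: [0.999, 0.045, -0.0, 0.0]
ft_force: [1.1, -0.1, -0.6]
grip_width: 0.002
grasp_force: 0.0
clock: 7.45
position: [0.5908, 0.0376, 0.0529]
ee_rot: [0.999, 0.045, -0.0, 0.0]
ft_force: [-0.1, 0.7, 0.2]
grip_width: -0.001
grasp_force: 0.0
```

```bash
python3 -m inch '[{"slide":[0,0,-0.001],"yaw":0},{"slide":[0,0,-0.002],"yaw":0},{"slide":[0,0,-0.002],"yaw":0},{"slide":[0,0,-0.002],"yaw":0}]'
python3 -m inch '[{"slide":[0,0,-0.001],"yaw":0},{"slide":[0,0,-0.002],"yaw":0},{"slide":[0,0,-0.002],"yaw":0},{"slide":[0,0,-0.002],"yaw":0}]'
```

```text
clock: 7.78
position: [0.5908, 0.0377, 0.0508]
ee_rot: [0.999, 0.045, -0.0, 0.0]
ft_force: [-0.1, 0.2, -0.5]
grip_width: -0.001
grasp_force: 0.0
clock: 8.12
position: [0.591, 0.0377, 0.0491]
ee_rot: [0.999, 0.045, 0.0, 0.0]
ft_force: [-0.3, -0.4, 1.9]
grip_width: -0.001
grasp_force: 1.2
```

Contact at reading z≈0.0495: the button, seen as about 2 N and a pad force. Pressing the 6 mm to flush.

```bash
python3 -m inch '[{"slide":[0,0,-0.001],"yaw":0},{"slide":[0,0,-0.002],"yaw":0},{"slide":[0,0,-0.003],"yaw":0},{"slide":[0,0,-0.003],"yaw":0}]'
python3 -m inch '[{"slide":[0,0,-0.001],"yaw":0},{"slide":[0,0,-0.002],"yaw":0},{"slide":[0,0,-0.002],"yaw":0},{"slide":[0,0,-0.002],"yaw":0}]'
```

```text
clock: 8.45
position: [0.5909, 0.0377, 0.0459]
ee_rot: [0.999, 0.045, 0.0, 0.0]
ft_force: [-0.4, -0.1, 4.0]
grip_width: 0.003
grasp_force: 1.8
clock: 8.78
position: [0.5909, 0.0377, 0.044]
ee_rot: [0.999, 0.045, 0.0, 0.0]
ft_force: [0.2, -0.4, 4.3]
grip_width: -0.002
grasp_force: 2.1
```

```bash
python3 -m inch '[{"slide":[0,0,-0.001],"yaw":0},{"slide":[0,0,-0.001],"yaw":0},{"slide":[0,0,-0.001],"yaw":0}]'
python3 -m inch '[{"slide":[0,0,-0.001],"yaw":0},{"slide":[0,0,-0.001],"yaw":0},{"slide":[0,0,-0.001],"yaw":0}]'
```

```text
clock: 9.03
position: [0.5912, 0.0377, 0.0438]
ee_rot: [0.999, 0.045, 0.0, 0.0]
ft_force: [-2.7, 0.3, 10.6]
grip_width: 0.001
grasp_force: 5.2
clock: 9.28
position: [0.5919, 0.0377, 0.0437]
ee_rot: [0.999, 0.045, 0.001, 0.0]
ft_force: [-2.3, -0.8, 15.8]
grip_width: 0.004
grasp_force: 8.2
```

Sleeve top reached at z 0.0437, so the button is flush. I'll ease off slightly and slide outward.

```bash
python3 -m inch '[{"slide":[-0.002,-0.0002,0.0005],"yaw":0},{"slide":[-0.004,-0.0004,0.001],"yaw":0},{"slide":[-0.006,-0.0005,0.001],"yaw":0},{"slide":[-0.008,-0.0007,0.001],"yaw":0},{"slide":[-0.008,-0.0007,0.001],"yaw":0}]'
python3 -m inch '[{"slide":[-0.002,-0.0002,0],"yaw":0},{"slide":[-0.004,-0.0004,0],"yaw":0},{"slide":[-0.004,-0.0004,0],"yaw":0}]'
```

```text
clock: 9.7
position: [0.5837, 0.0371, 0.0437]
ee_rot: [0.999, 0.045, 0.001, -0.0]
ft_force: [2.0, 0.7, 7.2]
grip_width: -0.001
grasp_force: 3.8
clock: 9.95
position: [0.5796, 0.0367, 0.0437]
ee_rot: [0.999, 0.045, 0.001, -0.0]
ft_force: [0.3, -0.2, 9.2]
grip_width: 0.001
grasp_force: 4.9
```

```bash
cat > st.py <<'E'
from h import *
u=np.array([-.9961,-.0884])
for n,b in(("scene",(285,160,70,57)),("side",(300,245,85,70))):
    c=camera(n);X,Y,W,H=b;v=c["frame"][Y:Y+H,X:X+W].astype(int);mm=((v.min(2)>75)&(v.max(2)-v.min(2)<40)).astype(np.uint8)
    mm=cv2.morphologyEx(mm,cv2.MORPH_OPEN,np.ones((13,13)));k=max(cv2.findContours(mm,0,1)[0],key=cv2.contourArea)[:,0]+[X,Y]
    P=np.array([plane(c,*p,.07)[:2] for p in k]);(cx,cy),r=cv2.minEnclosingCircle(P.astype(np.float32));print(n,cx,cy,r,"along from button",(np.array([cx,cy])-[.5876,.0366])@u)
E
python3 st.py
python3 -m inch '[{"slide":[-0.002,-0.0002,0],"yaw":0},{"slide":[-0.004,-0.0004,0],"yaw":0},{"slide":[-0.006,-0.0005,0],"yaw":0},{"slide":[-0.006,-0.0005,0],"yaw":0}]'; python3 st.py
```

```text
scene 0.415885865688324 0.019250303506851196 0.04978245124220848 along from button 0.17257816235785484
side 0.39828765392303467 -0.02072409726679325 0.09404796361923218 along from button 0.19364147812564972
clock: 10.38
position: [0.5732, 0.0362, 0.0437]
ee_rot: [0.999, 0.045, 0.001, 0.0]
ft_force: [-0.3, -0.2, 11.0]
grip_width: -0.002
grasp_force: 5.6
scene 0.4112585783004761 0.019668497145175934 0.049593694508075714 along from button 0.17715043500726224
side 0.4070007801055908 -0.01694069430232048 0.08835737407207489 along from button 0.18462788031314611
```

The sleeve moves with the finger. Continuing towards the next hole.

```bash
python3 -m inch '[{"slide":[-0.002,-0.0002,0],"yaw":0},{"slide":[-0.004,-0.0004,0],"yaw":0},{"slide":[-0.006,-0.0005,0],"yaw":0},{"slide":[-0.008,-0.0007,0],"yaw":0},{"slide":[-0.009,-0.0008,0],"yaw":0},{"slide":[-0.009,-0.0008,0],"yaw":0}]'; python3 -m inch '[{"slide":[-0.001,-0.0001,0],"yaw":0},{"slide":[-0.002,-0.0002,0],"yaw":0},{"slide":[-0.002,-0.0002,0],"yaw":0}]'; python3 st.py
```

```text
clock: 10.98
position: [0.5644, 0.0354, 0.0436]
ee_rot: [0.999, 0.045, 0.001, 0.0]
ft_force: [0.1, -0.3, 8.8]
grip_width: -0.002
grasp_force: 5.6
clock: 11.23
position: [0.5623, 0.0352, 0.0436]
ee_rot: [0.999, 0.045, 0.001, 0.0]
ft_force: [-0.7, 0.1, 9.2]
grip_width: -0.005
grasp_force: 5.7
scene 0.40054237842559814 0.018363825976848602 0.04933902993798256 along from button 0.18794017463390827
side 0.40277227759361267 0.019624214619398117 0.05672707408666611 along from button 0.18560755371664764
```

```bash
python3 -m inch '[{"slide":[-0.001,-0.0001,0],"yaw":0},{"slide":[-0.002,-0.0002,0],"yaw":0},{"slide":[-0.002,-0.0002,0],"yaw":0}]';python3 -m inch '[{"slide":[-0.001,-0.0001,0],"yaw":0},{"slide":[-0.0015,-0.0001,0],"yaw":0},{"slide":[-0.0015,-0.0001,0],"yaw":0}]'; python3 st.py
```

```text
clock: 11.58
position: [0.5595, 0.035, 0.0436]
ee_rot: [0.999, 0.045, -0.0, 0.0]
ft_force: [-4.5, -1.0, 14.7]
grip_width: -0.001
grasp_force: 7.3
clock: 11.83
position: [0.5587, 0.0349, 0.0436]
ee_rot: [0.999, 0.045, 0.001, 0.0]
ft_force: [-0.6, 0.3, 10.3]
grip_width: -0.002
grasp_force: 5.5
scene 0.39622893929481506 0.01784808747470379 0.04939425364136696 along from button 0.1922823826356709
side 0.3966885209083557 0.019911935552954674 0.05431601032614708 along from button 0.19164214922030567
```

```bash
python3 -m inch '[{"slide":[-0.001,-0.0001,0],"yaw":0},{"slide":[-0.0015,-0.0001,0],"yaw":0},{"slide":[-0.0015,-0.0001,0],"yaw":0}]';python3 -m inch '[{"slide":[-0.001,-0.0001,0],"yaw":0},{"slide":[-0.001,-0.0001,0],"yaw":0}]'; python3 st.py
```

```text
clock: 12.18
position: [0.5575, 0.0348, 0.0436]
ee_rot: [0.999, 0.045, 0.001, 0.0]
ft_force: [0.7, 0.7, 8.7]
grip_width: 0.0
grasp_force: 5.5
clock: 12.35
position: [0.5565, 0.0347, 0.0437]
ee_rot: [0.999, 0.045, 0.001, 0.0]
ft_force: [1.5, 1.1, 8.5]
grip_width: 0.002
grasp_force: 5.5
scene 0.39853549003601074 0.019135182723402977 0.050051651895046234 along from button 0.18987104822238088
side 0.4096143841743469 0.020838890224695206 0.06895480304956436 along from button 0.17868475402807
```

Run:
```python
from h import *
g=lambda f,x,y,w,h,k:np.uint8(255*(cv2.resize(f[y:y+h,x:x+w],None,fx=k,fy=k,interpolation=cv2.INTER_CUBIC)/255.)**.5)
a=g(camera("side")["frame"],245,225,60,60,6.6);b=g(camera("scene")["frame"],335,205,60,60,6.6)
cv2.imwrite("pics/d4.png",np.hstack([a,b])[:,:,::-1])
```

```text
(no output)
```

View pics/d4.png

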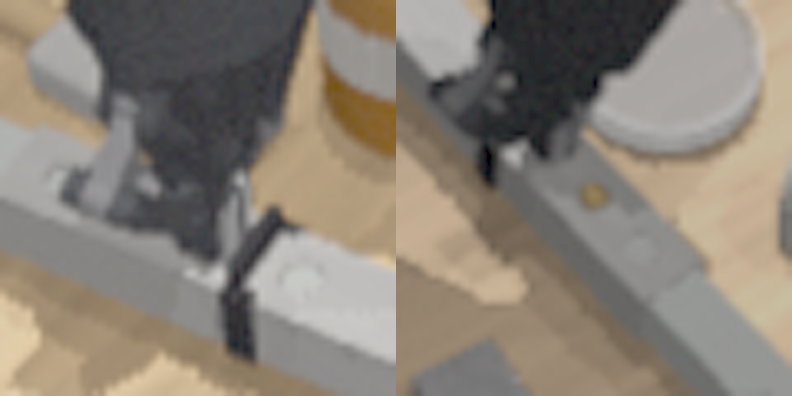

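The scene crop shows the brass button visible at full-frame (365,234.5), with one empty hole left behind it where there were two. It sits in the next hole. I'll lift off and verify from the wrist.

```bash
python3 -m inch '[{"slide":[0.002,0,0.01],"yaw":0},{"slide":[0.002,0,0.04],"yaw":0},{"slide":[0.002,0,0.08],"yaw":0},{"slide":[0.002,0,0.12],"yaw":0},{"slide":[0.04,0,0.16],"yaw":0},{"slide":[0.04,0,0.2],"yaw":0},{"slide":[0.04,0,0.24],"yaw":0},{"slide":[0.04,0,0.27],"yaw":0},{"slide":[0.04,0,0.3],"yaw":0},{"slide":[0.04,0,0.3],"yaw":0},{"slide":[0.04,0,0.3],"yaw":0},{"slide":[0.04,0,0.3],"yaw":0},{"slide":[0.04,0,0.3],"yaw":0},{"slide":[0.04,0,0.3],"yaw":0}]'
python3 - <<'E'
from h import *
c=camera("wrist");np.save("w2.npy",c,allow_pickle=True);f=c["frame"];h=cv2.cvtColor(f,cv2.COLOR_RGB2HSV)
def P(p,z):return plane(c,*p,z)
b0=proj(c,(.5876,.0366,.066));x,y=int(b0[0])-14,int(b0[1])-14
m=cv2.inRange(h[y:y+28,x:x+28],(12,100,50),(35,255,255));n,l,st,ce=cv2.connectedComponentsWithStats(m);i=1+np.argmax(st[1:,4]);b=ce[i]+[x,y];print(b0,b,st[i],plane(c,*b,.066))
L=f[:,int(b[0])-1:int(b[0])+2].mean((1,2)).astype(int)
print([(r,L[r]) for r in range(int(b[1])-75,int(b[1])+60,2)])
print("sleeve end pred 0/30",proj(c,(.5876+.0797,.0366+.0071,.062)),proj(c,(.5876+.0498,.0366+.0044,.062)),"rib",proj(c,(.5876-.0398,.0366-.0035,.07)))
print(get_obs()["position"])
E
python3 st.py
```

```text
clock: 13.72
position: [0.5952, 0.0343, 0.3415]
ee_rot: [0.999, 0.045, -0.001, 0.0]
ft_force: [0.2, -0.0, -0.2]
grip_width: -0.0
grasp_force: 0.0
(np.float64(316.91947502647076), np.float64(195.8523365843864)) [316.87179487 195.61538462] [10 10 10 10 78] [0.58784219 0.03667131 0.066     ]
[(120, np.int64(210)), (122, np.int64(211)), (124, np.int64(212)), (126, np.int64(212)), (128, np.int64(211)), (130, np.int64(212)), (132, np.int64(212)), (134, np.int64(211)), (136, np.int64(211)), (138, np.int64(212)), (140, np.int64(213)), (142, np.int64(212)), (144, np.int64(212)), (146, np.int64(207)), (148, np.int64(179)), (150, np.int64(211)), (152, np.int64(209)), (154, np.int64(211)), (156, np.int64(211)), (158, np.int64(211)), (160, np.int64(205)), (162, np.int64(209)), (164, np.int64(212)), (166, np.int64(213)), (168, np.int64(212)), (170, np.int64(212)), (172, np.int64(212)), (174, np.int64(194)), (176, np.int64(210)), (178, np.int64(213)), (180, np.int64(212)), (182, np.int64(212)), (184, np.int64(211)), (186, np.int64(212)), (188, np.int64(209)), (190, np.int64(144)), (192, np.int64(75
[... 437 characters left out ...]
43)), (234, np.int64(98)), (236, np.int64(10)), (238, np.int64(46)), (240, np.int64(51)), (242, np.int64(137)), (244, np.int64(215)), (246, np.int64(200)), (248, np.int64(213)), (250, np.int64(213)), (252, np.int64(212)), (254, np.int64(213))]
sleeve end pred 0/30 (np.float64(317.0009524672727), np.float64(115.51834969746255)) (np.float64(317.01222036665354), np.float64(146.32696728925077)) rib (np.float64(316.8287737468932), np.float64(234.15011462281916))
[0.59535292 0.03437377 0.34175735]
scene 0.392276793718338 0.017891008406877518 0.05039822682738304 along from button 0.19621532063399555
side 0.3946101665496826 0.0180014930665493 0.054609380662441254 along from button 0.1938812811127782
```

The sleeve end is at row 147–148, against 146.3 predicted for 30 mm, and the brass dome is as large as before, so the stand is lengthened and locked. The stage is now at about (0.3934,0.019), by button+195 mm and by both views. The tips were found to be 18 mm above the TCP reading, and I'll allow for that. Next, over the cylinder.

```bash
python3 -m inch '[{"slide":[-0.158,-0.429,0],"yaw":0},{"slide":[-0.158,-0.429,0],"yaw":0},{"slide":[-0.158,-0.429,0],"yaw":0},{"slide":[-0.158,-0.429,0],"yaw":0},{"slide":[-0.158,-0.429,0],"yaw":0},{"slide":[-0.158,-0.429,0],"yaw":0},{"slide":[-0.158,-0.429,0],"yaw":0},{"slide":[-0.158,-0.429,0],"yaw":0},{"slide":[-0.158,-0.429,0],"yaw":0},{"slide":[-0.158,-0.429,0],"yaw":0},{"slide":[-0.158,-0.429,0],"yaw":0},{"slide":[-0.158,-0.429,0],"yaw":0},{"slide":[-0.158,-0.429,0],"yaw":0},{"slide":[-0.158,-0.429,0],"yaw":0},{"slide":[-0.158,-0.429,0],"yaw":0},{"slide":[-0.158,-0.429,0],"yaw":0},{"slide":[-0.158,-0.429,0],"yaw":0},{"slide":[-0.158,-0.429,0],"yaw":0}]' 75 60
python3 - <<'E'
from h import *
c=camera("wrist");np.save("w3.npy",c,allow_pickle=True);cv2.imwrite("pics/w3.png",c["frame"][:,:,::-1])
o=get_obs();print(o["position"],o["ee_rot"],o["grip_width"],proj(c,(.437,-.395,.213)),proj(c,(.437,-.395,.01)))
h=cv2.cvtColor(c["frame"],cv2.COLOR_RGB2HSV);m=cv2.inRange(h,(5,150,40),(17,255,255));n,l,st,ce=cv2.connectedComponentsWithStats(m)
for i in range(1,n):
    if st[i,4]>60:print(st[i],ce[i])
E
```

```text
clock: 15.37
position: [0.4382, -0.3938, 0.3431]
ee_rot: [0.999, 0.046, 0.0, 0.0]
ft_force: [0.1, 1.0, -0.1]
grip_width: 0.707
grasp_force: 0.0
[ 0.43813107 -0.39394939  0.34305683] [9.98948721e-01 4.58414159e-02 6.74656697e-05 1.14528301e-04] 0.7042747435841523 (np.float64(321.68280104750465), np.float64(222.9713540731695)) (np.float64(320.5829776448455), np.float64(183.10605294068378))
[   0    0   59   65 3283] [26.59427353 30.89887298]
[ 53   2  41  71 939] [79.62832801 43.33972311]
[ 608  132   32  105 1477] [628.07379824 195.27285037]
[295 160  47  38 733] [318.12824011 174.68622101]
[ 297  189   43   58 1987] [317.8792149  218.37845999]
```

View pics/w3.png

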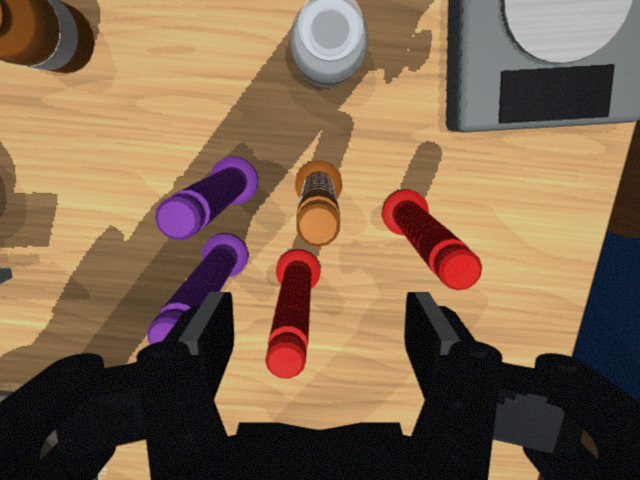

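Wrist view: amber stopper centre at (318.5,224) and foot at (318.5,183), red and purple decoys around it with gaps either side. The fingers at (215,330) and (428,330) will pass between purple (180,215) and red (458,268).

Run:
```python
from h import *
c=np.load("w3.npy",allow_pickle=True).item()
E=c["extrinsics"];print("cam",-E[:3,:3].T@E[:3,3])
h=cv2.cvtColor(c["frame"],cv2.COLOR_RGB2HSV);m=cv2.inRange(h,(5,150,120),(17,255,255))[200:250,290:350]
k=max(cv2.findContours(m,0,1)[0],key=cv2.contourArea);(x,y),r=cv2.minEnclosingCircle(k);print(x+290,y+200,r)
print("stop",plane(c,x+290,y+200,.213),plane(c,318.5,224,.213),"r",r/c["fx"]*(.5-.213),"foot",plane(c,318.5,183,.01))
for n,p in dict(purTop=(180,215),purLo=(167,328),redTop=(458,268),redmid=(286,354)).items():print(n,plane(c,*p,.213))
```

```text
cam [ 0.50487499 -0.38676799  0.50467032]
317.5 221.36956596374512 24.757083892822266
stop [ 0.43787884 -0.3919688   0.213     ] [ 0.43605516 -0.39284161  0.213     ] r 0.016671812705333397 foot [ 0.43690022 -0.39257773  0.01      ]
purTop [ 0.4335839  -0.29584197  0.213     ]
purLo [ 0.3455656  -0.28674991  0.213     ]
redTop [ 0.41279693 -0.49626016  0.213     ]
redmid [ 0.33198177 -0.37744737  0.213     ]
```

```bash
python3 -m inch '[{"slide":[-0.0012,0.0014,-0.03],"yaw":0},{"slide":[-0.0012,0.0014,-0.06],"yaw":0},{"slide":[-0.0012,0.0014,-0.09],"yaw":0},{"slide":[-0.0012,0.0014,-0.12],"yaw":0},{"slide":[-0.0012,0.0014,-0.14],"yaw":0},{"slide":[-0.0012,0.0014,-0.155],"yaw":0},{"slide":[-0.0012,0.0014,-0.165],"yaw":0},{"slide":[-0.0012,0.0014,-0.17],"yaw":0},{"slide":[-0.0012,0.0014,-0.17],"yaw":0},{"slide":[-0.0012,0.0014,-0.17],"yaw":0}]'
python3 -m inch '[{"slide":[0,0,-0.006],"yaw":0},{"slide":[0,0,-0.012],"yaw":0},{"slide":[0,0,-0.018],"yaw":0},{"slide":[0,0,-0.018],"yaw":0}]'
python3 - <<'E'
from h import *
g=lambda f,x,y,w,h,k:np.uint8(255*(cv2.resize(f[y:y+h,x:x+w],None,fx=k,fy=k,interpolation=cv2.INTER_CUBIC)/255.)**.5)
a=g(camera("side")["frame"],375,75,100,125,4);b=g(camera("scene")["frame"],145,195,100,125,4)
cv2.imwrite("pics/g1.png",np.hstack([a,b])[:,:,::-1]);print(get_obs()["position"])
E
```

```text
clock: 16.25
position: [0.437, -0.3933, 0.1738]
ee_rot: [0.999, 0.045, 0.0, 0.0]
ft_force: [-0.8, 0.5, 0.1]
grip_width: 0.703
grasp_force: 0.0
clock: 16.58
position: [0.4361, -0.3926, 0.1535]
ee_rot: [0.999, 0.045, -0.001, -0.001]
ft_force: [-0.7, 1.0, 0.2]
grip_width: 0.704
grasp_force: 0.0
[ 0.43649417 -0.39292174  0.15462638]
```

View pics/g1.png

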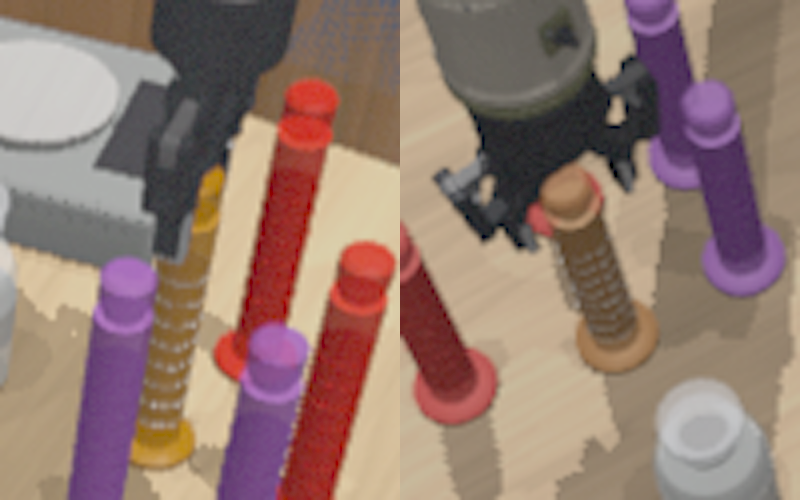

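The fingers straddle the stopper, with tips at about z 0.19 at scene crop (535,240) and (630,185), clear of the decoys. I'll lower the last 22 mm under force watch, then close gently.

```bash
python3 -m inch '[{"slide":[0.0004,0,-0.005],"yaw":0},{"slide":[0.0004,0,-0.01],"yaw":0},{"slide":[0.0004,0,-0.014],"yaw":0},{"slide":[0.0004,0,-0.014],"yaw":0}]'
python3 -m inch '[{"slide":[0,0,-0.004],"yaw":0},{"slide":[0,0,-0.008],"yaw":0},{"slide":[0,0,-0.008],"yaw":0},{"slide":[0,0,-0.008],"yaw":0}]'
python3 -m inch '[{"slide":[0,0,0],"yaw":0},{"slide":[0,0,0],"yaw":0},{"slide":[0,0,0],"yaw":0},{"slide":[0,0,0],"yaw":0},{"slide":[0,0,0],"yaw":0},{"slide":[0,0,0],"yaw":0},{"slide":[0,0,0],"yaw":0},{"slide":[0,0,0],"yaw":0}]' 255 40
```

```text
clock: 17.02
position: [0.4365, -0.3927, 0.1397]
ee_rot: [0.999, 0.045, -0.001, -0.001]
ft_force: [0.3, 0.5, -0.0]
grip_width: 0.707
grasp_force: 0.0
clock: 17.35
position: [0.4369, -0.393, 0.1327]
ee_rot: [0.999, 0.045, -0.0, -0.0]
ft_force: [-0.6, 0.2, 0.0]
grip_width: 0.709
grasp_force: 0.0
clock: 18.02
position: [0.4372, -0.3933, 0.1333]
ee_rot: [0.999, 0.045, 0.0, 0.0]
ft_force: [-0.7, -1.9, 5.4]
grip_width: 0.387
grasp_force: 39.1
```

Gripped at about 33 mm (body is 34). Lifting slowly and checking the weight.

```bash
python3 -m inch '[{"slide":[0,0,0.005],"yaw":0},{"slide":[0,0,0.01],"yaw":0},{"slide":[0,0,0.02],"yaw":0},{"slide":[0,0,0.03],"yaw":0},{"slide":[0,0,0.03],"yaw":0},{"slide":[0,0,0.03],"yaw":0}]'
python3 - <<'E'
from h import *
for n,b in(("scene",(140,200,80,110)),("side",(385,90,60,110))):
    c=camera(n);print(n,"exp foot px",proj(c,(.4369,-.3927,.03)),"old",proj(c,(.4369,-.3927,0.0)))
    X,Y,W,H=b;h=cv2.cvtColor(c["frame"][Y:Y+H,X:X+W],cv2.COLOR_RGB2HSV);m=cv2.inRange(h,(7,165,60),(16,255,255));q=np.argwhere(m);r=q[:,0].max();print("lowest amber row",r+Y,"cols",q[q[:,0]>r-6][:,1].min()+X,q[q[:,0]>r-6][:,1].max()+X)
E
```

```text
clock: 18.52
position: [0.4374, -0.3933, 0.1639]
ee_rot: [0.999, 0.045, 0.001, 0.001]
ft_force: [-0.7, -0.1, -1.7]
grip_width: 0.385
grasp_force: 38.7
scene exp foot px (np.float64(198.20856442210675), np.float64(274.64774370365166)) old (np.float64(199.9419744608888), np.float64(279.55948794272547))
lowest amber row 282 cols 188 206
side exp foot px (np.float64(412.2012696500683), np.float64(176.52801379258582)) old (np.float64(410.732088149816), np.float64(184.95143657826185))
lowest amber row 184 cols 409 424
```

Foot rose by the expected 5 rows, so it is held. I'll lift clear of the decoys, then go across to the stage.

```bash
python3 -m inch '[{"slide":[0,0,0.02],"yaw":0},{"slide":[0,0,0.045],"yaw":0},{"slide":[0,0,0.075],"yaw":0},{"slide":[0,0,0.105],"yaw":0},{"slide":[0,0,0.135],"yaw":0},{"slide":[0,0,0.165],"yaw":0},{"slide":[0,0,0.19],"yaw":0},{"slide":[0,0,0.205],"yaw":0},{"slide":[0,0,0.21],"yaw":0},{"slide":[0,0,0.21],"yaw":0},{"slide":[0,0,0.21],"yaw":0}]'
```

```text
clock: 19.53
position: [0.4368, -0.3929, 0.3715]
ee_rot: [0.999, 0.045, -0.001, -0.001]
ft_force: [0.5, -0.2, -2.3]
grip_width: 0.392
grasp_force: 38.9
```

```bash
python3 -m inch '[{"slide":[-0.001,0.01,0],"yaw":0},{"slide":[-0.003,0.03,0],"yaw":0},{"slide":[-0.006,0.055,0],"yaw":0},{"slide":[-0.009,0.083,0],"yaw":0},{"slide":[-0.012,0.111,0],"yaw":0},{"slide":[-0.015,0.139,0],"yaw":0},{"slide":[-0.018,0.167,0],"yaw":0},{"slide":[-0.021,0.195,0],"yaw":0},{"slide":[-0.024,0.223,0],"yaw":0},{"slide":[-0.027,0.251,0],"yaw":0},{"slide":[-0.03,0.279,0],"yaw":0},{"slide":[-0.033,0.307,0],"yaw":0},{"slide":[-0.036,0.335,0],"yaw":0},{"slide":[-0.039,0.363,0],"yaw":0},{"slide":[-0.041,0.385,0],"yaw":0},{"slide":[-0.043,0.402,0],"yaw":0},{"slide":[-0.044,0.41,0],"yaw":0},{"slide":[-0.044,0.412,0],"yaw":0},{"slide":[-0.044,0.412,0],"yaw":0},{"slide":[-0.044,0.412,0],"yaw":0}]'
python3 -m inch '[{"slide":[0,0,0],"yaw":0},{"slide":[0,0,0],"yaw":0}]'; python3 -c "from h import *;print(get_obs())"
```

```text
clock: 21.2
position: [0.3929, 0.0178, 0.3725]
ee_rot: [0.999, 0.045, -0.0, 0.0]
ft_force: [0.1, 0.1, -2.3]
grip_width: 0.387
grasp_force: 38.7
clock: 21.37
position: [0.3931, 0.0181, 0.3727]
ee_rot: [0.999, 0.045, -0.0, -0.0]
ft_force: [0.1, -0.1, -1.8]
grip_width: 0.388
grasp_force: 38.7
{'clock': 21.3667, 'joint_pos': array([ 0.67345365, -0.2338682 , -0.66330273,  1.68139388, -0.14387926,
        1.64535899, -1.4687731 ]), 'joint_velocities': array([-2.43658498e-03, -5.12500661e-05, -4.25937519e-03, -3.57635272e-03,
       -2.04524747e-03, -3.64483426e-04, -1.70188432e-03]), 'tau': array([-5.98578528e-02, -1.74770361e+01,  5.30763969e+00, -4.06188226e+01,
        2.28107697e-02,  1.02028708e-02,  8.20076850e-03]), 'position': array([0.39309235, 0.01805684, 0.37274324]), 'ee_rot': array([ 9.99004092e-01,  4.46180058e-02, -1.77812214e-04, -1.62062011e-04]), 'ft_force': array([ 0.1168526 , -0.08081578, -1.77731161]), 'torque': array([-0.02752567,  0.00999031, -0.01673616]), 'grasp_force': 38.723300099372864, 'grip_width': 0.38849695265712264}
```

```bash
python3 -m inch '[{"slide":[0,0.0008,-0.015],"yaw":0},{"slide":[0,0.0008,-0.035],"yaw":0},{"slide":[0,0.0008,-0.06],"yaw":0},{"slide":[0,0.0008,-0.085],"yaw":0},{"slide":[0,0.0008,-0.11],"yaw":0},{"slide":[0,0.0008,-0.13],"yaw":0},{"slide":[0,0.0008,-0.145],"yaw":0},{"slide":[0,0.0008,-0.155],"yaw":0},{"slide":[0,0.0008,-0.159],"yaw":0},{"slide":[0,0.0008,-0.159],"yaw":0},{"slide":[0,0.0008,-0.159],"yaw":0},{"slide":[0,0.0008,-0.159],"yaw":0}]'
cat > ft.py <<'E'
from h import *
import sys
zb=float(sys.argv[1])
for n in("scene","side"):
    c=camera(n);q=np.array(proj(c,(.3934,.019,zb+.005)));X,Y=(q-[32,26]).astype(int)
    h=cv2.cvtColor(c["frame"][Y:Y+46,X:X+64],cv2.COLOR_RGB2HSV);m=cv2.inRange(h,(7,120,50),(18,255,255))
    n_,l,st,ce=cv2.connectedComponentsWithStats(m);i=1+np.argmax(st[1:,4]);g=np.argwhere(l==i)+[Y,X]
    r=g[:,0].max();w=[(int(y),int(g[g[:,0]==y][:,1].min()),int(g[g[:,0]==y][:,1].max())) for y in range(r-14,r+1) if (g[:,0]==y).any()]
    k=cv2.convexHull(g[g[:,0]>=r-12][:,::-1].astype(np.int32))
    th=np.linspace(0,6.283,73);e=np.array([proj(c,(.3934+.028*np.cos(t),.019+.028*np.sin(t),zb)) for t in th])
    print(n,"expected foot: cols",e[:,0].min(),e[:,0].max(),"lowest row",e[:,1].max(),"\n",w)
E
python3 ft.py 0.081; python3 -c "from h import *;o=get_obs();print(o['position'],o['ee_rot'])"
```

```text
clock: 22.37
position: [0.3936, 0.0197, 0.2149]
ee_rot: [0.999, 0.045, 0.001, 0.0]
ft_force: [0.1, 0.1, -1.5]
grip_width: 0.385
grasp_force: 38.9
scene expected foot: cols 310.42274496660616 330.5622728656419 lowest row 191.1438122987871 
 [(175, 313, 326), (176, 312, 327), (177, 312, 328), (178, 311, 328), (179, 311, 329), (180, 311, 329), (181, 311, 329), (182, 311, 329), (183, 311, 329), (184, 311, 329), (185, 312, 328), (186, 312, 328), (187, 313, 327), (188, 315, 326), (189, 318, 323)]
side expected foot: cols 332.0954139487217 359.57829358842406 lowest row 296.5213782298083 
 [(282, 335, 374), (283, 335, 373), (284, 335, 373), (285, 335, 373), (286, 335, 373), (287, 335, 373), (288, 335, 373), (289, 335, 373), (290, 336, 360), (291, 337, 359), (292, 338, 358), (293, 339, 357), (294, 340, 356), (295, 342, 354), (296, 344, 352)]
[0.39350815 0.01971123 0.21470008] [9.98972696e-01 4.53114575e-02 6.31803041e-04 1.58068867e-04]
```

Foot matches the expected place within about 3 mm in both views. Lowering slowly to contact.

```bash
python3 -m inch '[{"slide":[0.001,0,-0.002],"yaw":0},{"slide":[0.001,0,-0.004],"yaw":0},{"slide":[0.001,0,-0.006],"yaw":0},{"slide":[0.001,0,-0.008],"yaw":0},{"slide":[0.001,0,-0.008],"yaw":0},{"slide":[0.001,0,-0.008],"yaw":0}]'
python3 -m inch '[{"slide":[0,0,-0.0005],"yaw":0},{"slide":[0,0,-0.001],"yaw":0},{"slide":[0,0,-0.0015],"yaw":0},{"slide":[0,0,-0.0015],"yaw":0},{"slide":[0,0,-0.0015],"yaw":0}]'
```

```text
clock: 22.97
position: [0.3939, 0.0198, 0.2058]
ee_rot: [0.999, 0.045, -0.0, -0.0]
ft_force: [-0.1, 0.4, -1.5]
grip_width: 0.384
grasp_force: 38.9
clock: 23.38
position: [0.394, 0.0197, 0.2044]
ee_rot: [0.999, 0.045, -0.0, 0.0]
ft_force: [0.8, 0.6, -2.5]
grip_width: 0.388
grasp_force: 38.9
```

```bash
python3 -m inch '[{"slide":[0,0,-0.0005],"yaw":0},{"slide":[0,0,-0.001],"yaw":0},{"slide":[0,0,-0.001],"yaw":0},{"slide":[0,0,-0.001],"yaw":0}]'
python3 -m inch '[{"slide":[0,0,-0.0005],"yaw":0},{"slide":[0,0,-0.001],"yaw":0},{"slide":[0,0,-0.001],"yaw":0},{"slide":[0,0,-0.001],"yaw":0}]'
```

```text
clock: 23.72
position: [0.394, 0.0197, 0.2034]
ee_rot: [0.999, 0.045, -0.0, 0.0]
ft_force: [0.8, 0.8, -1.6]
grip_width: 0.384
grasp_force: 38.9
clock: 24.05
position: [0.3945, 0.0198, 0.2033]
ee_rot: [0.999, 0.045, 0.001, 0.0]
ft_force: [-0.9, 0.2, 6.2]
grip_width: 0.383
grasp_force: 39.6
```

Contact at exactly the predicted height (6 N). Easing off, lowering the grip force, then opening.

```bash
python3 -m inch '[{"slide":[0,0,0.0005],"yaw":0},{"slide":[0,0,0.0007],"yaw":0},{"slide":[0,0,0.0007],"yaw":0},{"slide":[0,0,0.0007],"yaw":0}]' 255 20
python3 -m inch '[{"slide":[0,0,0],"yaw":0},{"slide":[0,0,0],"yaw":0},{"slide":[0,0,0],"yaw":0},{"slide":[0,0,0],"yaw":0}]' 140
python3 -m inch '[{"slide":[0,0,0],"yaw":0},{"slide":[0,0,0],"yaw":0},{"slide":[0,0,0],"yaw":0},{"slide":[0,0,0],"yaw":0},{"slide":[0,0,0],"yaw":0}]' 75; python3 ft.py 0.07
```

```text
clock: 24.38
position: [0.3942, 0.0198, 0.2033]
ee_rot: [0.999, 0.045, 0.0, 0.0]
ft_force: [-0.6, -0.3, 1.2]
grip_width: 0.386
grasp_force: 39.1
clock: 24.72
position: [0.394, 0.0197, 0.2031]
ee_rot: [0.999, 0.045, -0.0, 0.0]
ft_force: [-0.1, -0.4, -0.1]
grip_width: 0.451
grasp_force: 0.0
clock: 25.13
position: [0.394, 0.0197, 0.2031]
ee_rot: [0.999, 0.045, 0.0, 0.0]
ft_force: [0.3, -0.8, -0.3]
grip_width: 0.705
grasp_force: 0.0
scene expected foot: cols 310.4073004935983 330.43483591625875 lowest row 193.3502159241441 
 [(177, 314, 314), (178, 313, 326), (179, 312, 327), (180, 311, 328), (181, 311, 329), (182, 311, 329), (183, 311, 329), (184, 311, 329), (185, 311, 329), (186, 311, 329), (187, 311, 329), (188, 312, 328), (189, 313, 327), (190, 314, 326), (191, 316, 324)]
side expected foot: cols 332.04008112051173 359.30759934073353 lowest row 299.5439086521586 
 [(285, 335, 373), (286, 334, 373), (287, 334, 373), (288, 334, 373), (289, 335, 360), (290, 335, 360), (291, 335, 360), (292, 335, 359), (293, 336, 359), (294, 337, 359), (295, 338, 358), (296, 339, 356), (297, 340, 355), (298, 342, 353), (299, 347, 349)]
```

Released cleanly. Withdrawing straight up, then away.

```bash
python3 -m inch '[{"slide":[0,0,0.005],"yaw":0},{"slide":[0,0,0.015],"yaw":0},{"slide":[0,0,0.03],"yaw":0},{"slide":[0,0,0.05],"yaw":0},{"slide":[0,0,0.07],"yaw":0},{"slide":[0,0,0.09],"yaw":0},{"slide":[0,0,0.11],"yaw":0},{"slide":[0,0,0.13],"yaw":0},{"slide":[0,0,0.15],"yaw":0},{"slide":[0.04,-0.01,0.15],"yaw":0},{"slide":[0.08,-0.03,0.15],"yaw":0},{"slide":[0.11,-0.06,0.15],"yaw":0},{"slide":[0.12,-0.09,0.15],"yaw":0},{"slide":[0.12,-0.1,0.15],"yaw":0},{"slide":[0.12,-0.1,0.15],"yaw":0},{"slide":[0.12,-0.1,0.15],"yaw":0}]'
python3 ft.py 0.07
python3 - <<'E'
from h import *
for n in("scene","side"):
    c=camera(n)
    for z in(.283-.014,.283-.006):
        q=np.array(proj(c,(.393,.019,z)));r=int(round(q[1]));h=cv2.cvtColor(c["frame"][r-1:r+2,int(q[0])-20:int(q[0])+21],cv2.COLOR_RGB2HSV)
        k=np.flatnonzero(cv2.inRange(h,(5,100,40),(20,255,255))[1])+int(q[0])-20;print(n,"stopper row",r,"expected col",q[0],"seen",k.min() if len(k) else None,k.max() if len(k) else None)
S=camera("scene");q=S["frame"][225:245,356:374];m=cv2.inRange(cv2.cvtColor(q,cv2.COLOR_RGB2HSV),(12,100,50),(35,255,255))[3:17,3:15];g=np.argwhere(m);print("button",g.mean(0)[::-1]+[359,228],len(g))
E
```

```text
clock: 26.57
position: [0.514, -0.0804, 0.3536]
ee_rot: [0.999, 0.045, 0.0, -0.0]
ft_force: [-0.0, -0.1, 0.1]
grip_width: 0.71
grasp_force: 0.0
scene expected foot: cols 310.4073004935983 330.43483591625875 lowest row 193.3502159241441 
 [(177, 314, 314), (178, 313, 326), (179, 312, 327), (180, 311, 328), (181, 311, 329), (182, 311, 329), (183, 311, 329), (184, 311, 329), (185, 311, 329), (186, 311, 329), (187, 312, 329), (188, 312, 328), (189, 313, 327), (190, 314, 326), (191, 316, 325)]
side expected foot: cols 332.04008112051173 359.30759934073353 lowest row 299.5439086521586 
 [(285, 334, 373), (286, 334, 373), (287, 334, 373), (288, 334, 373), (289, 335, 360), (290, 335, 360), (291, 335, 360), (292, 335, 360), (293, 336, 359), (294, 337, 359), (295, 338, 358), (296, 339, 357), (297, 340, 355), (298, 342, 353), (299, 347, 349)]
scene stopper row 140 expected col 321.76136042992806 seen 341 341
scene stopper row 138 expected col 321.8251061844231 seen None None
side stopper row 224 expected col 349.2636636675975 seen 329 369
side stopper row 221 expected col 349.425518884715 seen 329 369
button [366.57142857 231.66666667] 21
```

Run:
```python
from h import *
c=camera("wrist");q=proj(c,(.5876,.0366,.066));print(q)
x,y=int(q[0])-9,int(q[1])-9;m=cv2.inRange(cv2.cvtColor(c["frame"][y:y+18,x:x+18],cv2.COLOR_RGB2HSV),(12,100,50),(35,255,255));n,l,st,ce=cv2.connectedComponentsWithStats(m);print(st[1:],ce[1:]+[x,y])
s0,s1=proj(c,(.6374,.041,.062)),proj(c,(.5478,.0331,.07));print("end",s0,"rib",s1)
f=c["frame"].mean(2);print(f[int(s1[1])-8:int(s1[1])+9,int(round(s1[0]))].astype(int))
print(hand_in())
```

```text
(np.float64(211.87394500144507), np.float64(104.75782872458959))
[[  5   5  12  11 101]] [[212.54455446 105.17821782]]
end (np.float64(209.75799735388347), np.float64(51.86320901119535)) rib (np.float64(213.29812038204065), np.float64(145.47883468422583))
[213 212 213 215 195 121  91 108 123 103  42  29  49  49  46  59 123]
the job is handed in; nothing more can be done
None
```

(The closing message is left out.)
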